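# Inspect a batch of pressed blanks under the camera microscope

## Robot

A 6-joint arm with a two-finger parallel gripper is mounted at the origin on the work surface. World frame = base frame: x ahead of the robot, y to its left, z up, the work surface at z = 0. Lengths are in m, angles in rad, forces in N, time in s.
With the tool pointing down it reaches from about 0.375 to 0.9 m from the base axis. Payload 3.1 kg.
Tool frame: the origin (TCP) lies between the finger pads; the fingertips stand 8 mm ahead of it and the grasp point (between the pads) lies 11 mm behind it; z points along the fingers, y is the line along which they close (so a half turn about z gives the same grasp; the last joint's range is limited). The gripper opens to 87 mm and grips with 3 to 60 N. Pads are 19 mm wide; open, the fingers measure 117 mm over their backs; the gripper's body (75 mm by 190 mm) begins 51 mm behind the grasp point.
Start: joints at [1.105, 0.527, 1.433, -0, 1.181, -0.178], TCP at [0.177, 0.599, 0.231] pointing down, gripper open.
Joint ranges: [-3.08, 3.08], [-0.75, 2.2], [0.22, 2.44], [-1.43, 4.57], [0, 2.65], [-2.85, 2.85]. Speed limits (rad/s): [2.79, 2.79, 3.14, 3.14, 3.14, 3.14].

## Interface

Orientations are given as a unit quaternion [x, y, z, w].
In Python, from rig import robot gives the robot as it stands.
- The arm moves only by the tool move_arm, never from a script. Its argument "motion" is text: rows parted by semicolons, each of 5 numbers parted by spaces: the opening, from -1 (shut) to 1 (fully open), then the shift along the tool's x, y, z normalised to -1 to 1, where 1 is 0.2 m, then the turn about the tool's z normalised to -1 to 1, where 1 is pi rad. A call has 1 to 12 rows; each row is the pose to reach, as a shift and turn from the pose commanded when the call began, along the tool's axes at that moment, turning the shorter way round; what a row does not reach only later rows make up. A row lasts 1/12 s, in which the tool goes at most 41.7 mm and 7.16 degrees, less where a joint would pass 70% of its speed; a pose out of reach is approached as far as the arm can. A call with a number of a shift or a turn outside -1 to 1 is refused whole. A call with a gripper value outside its range is refused whole. The fingers move at their own pace and stop on an object; "newtons" is the grip in N (left out, the last holds). Time passes only in rows, so rows that repeat a pose let the fingers close. It gives the time, the measured TCP pose, the force, the opening and the grip force at its end, in the units of the state.
- robot.get_obs(): the state, without advancing time (a new reading comes with each control period).
- robot.camera(name): name is "scene" or "top"; returns (picture, depth): 480x640x3 uint8, red, green, blue; 480x640 float32, m along the optical axis (not along the pixel's ray), 0 where there is no reading.
- robot.camera_model(name): a dict with "mtx" (3x3 intrinsics, pixels), "position" and "attitude" of the camera in the world. Camera axes: x right, y down, z forward; pixel columns grow to the right and rows downward; lengths in m; the calibration is good to about 2 mm. A picture is of the moment at which its call begins. camera_model takes no time and is no camera call.
- robot.hand_in(): hands the job in; it is judged then, once.
The state is a dict: "time": time; "q": joint angles; "joint_velocities": joint speeds; "joint_torque": joint torques, N m; "position": TCP position; "tool_rot": TCP orientation; "ft_force": force on the tool from outside, world axes, zero at the start; "moment": the same for the moment, N m; "grip_width": finger opening in m; "grip_force": force on a finger pad.
Only numpy, scipy, OpenCV 4.12 (cv2) and the standard library are available. Lean on these libraries where they do the work, as an engineer would, in place of code of your own. Each camera call takes 0.05 s, during which the arm holds its last target. There are 200 camera calls.

## Task

Lay all the grey blanks that are on the cork mat in the steel pan, lying down in a single layer, and slide the pan by its lug along the rails fully home under the microscope; only there, press the keys one at a time, each fully down: round, square, bar, then round again. Then draw the pan fully back out to its loading end and tip it up by the lug so that the blanks slide off into the grey bin behind it; finish with every blank in the bin and the empty pan lowered flat, still at the loading end. Leave the jar, brush and weight alone, and do not tip the pan anywhere but at the loading end.

Things in the scene. Friction and masses are not known exactly. Their poses are not given: they have to be found in the camera images.
- station: fixed station, origin on the bench at mid-rails; x away from the robot, z up. Base 470 mm long (y), 2 aluminium rails along y up to z 65 mm. White camera microscope: zoom body a vertical 70 mm cylinder at (x 0, y -130 mm), its lens 176 mm and its camera's top 437 mm above the bench; steel column at (150, -130) mm, boom between them at 330 mm height.
- carriage (a joint): travel in m of the carriage that bears the pan along the rails: 0 = loading end (pan centre at station y +115 mm), grows towards station -y, 0.240 = fully home (pan centre at station y -125 mm, under the microscope). End stops at both; stiff by about 1.5 N; stays where it is left.
- pan (a joint): tilt in rad of the steel pan on the carriage: 0 = flat, grows as the lug side (towards the robot) is lifted, stop at 1.15. Hinged about the far edge; falls flat again if let go. Blanks slide off the far edge at more than about 0.65.
- pan_floor (a point): centre of the steel pan's floor (upper face, 84 mm above the bench when flat). x away from the robot to the open far edge, y along the rails, z up from the floor. Pan 148 (x) x 238 (y) mm outside; 4 mm walls, 22 mm above the floor, on the near side and both ends, none on the far side. Moves and tilts with the pan.
- pan_lug (a point): centre of the round end of the pan's lug: a dark steel disc 32 mm across and 14 mm thick, standing on edge, its axis along the pan's y (pinch it along y from above); 125 mm from the pan's centre towards the robot, 92 mm above the bench when flat. A 14 mm wide, 16 mm high bar joins it to the pan.
- pan_hinge (a point): middle of the pan's hinge line (parallel to y), at the far lower edge of the pan, 80 mm above the bench; the lug is 199 mm nearer and 12 mm higher when the pan is flat.
- bin: fixed grey open bin behind the rails at the loading end, under the pan's far edge: 190 (x) x 280 (y) x 72 mm high, walls 5 mm. Origin at the centre of its underside.
- mat: fixed cork mat, 210 (x) x 165 (y) x 4 mm; it lies to one side of the station, the key panel to the other. Origin at the centre of its underside.
- blank0: stepped grey mineral block, 62 (its x) x 30 (y) mm and 30 mm high: a full-length lower part 22 mm high with a 34 mm long, 30 mm wide step on top, 8 mm high. Origin at the centre of its underside, z up through the step; about 0.14 kg. It starts step upwards on the cork mat. Absent ones read None.
- blank1: stepped grey mineral block, 62 (its x) x 30 (y) mm and 30 mm high: a full-length lower part 22 mm high with a 34 mm long, 30 mm wide step on top, 8 mm high. Origin at the centre of its underside, z up through the step; about 0.14 kg. It starts step upwards on the cork mat. Absent ones read None.
- blank2: stepped grey mineral block, 62 (its x) x 30 (y) mm and 30 mm high: a full-length lower part 22 mm high with a 34 mm long, 30 mm wide step on top, 8 mm high. Origin at the centre of its underside, z up through the step; about 0.14 kg. It starts step upwards on the cork mat. Absent ones read None.
- blank3: stepped grey mineral block, 62 (its x) x 30 (y) mm and 30 mm high: a full-length lower part 22 mm high with a 34 mm long, 30 mm wide step on top, 8 mm high. Origin at the centre of its underside, z up through the step; about 0.14 kg. It starts step upwards on the cork mat. Absent ones read None.
- panel: fixed grey key panel, 225 (x) x 100 (y) x 20 mm; three white keys in black housings 54 x 60 mm, in a row along its x, 68 mm apart; which is where varies. Origin at the centre of its underside.
- round (a joint): how far the round key is pressed, m: 0 = up, 0.006 = fully down (spring, 1.5 N rising to 5 N); counts as pressed beyond about 0.0042
- square (a joint): how far the square key is pressed, m: 0 = up, 0.006 = fully down (spring, 1.5 N rising to 5 N); counts as pressed beyond about 0.0042
- bar (a joint): how far the bar-shaped key is pressed, m: 0 = up, 0.006 = fully down (spring, 1.5 N rising to 5 N); counts as pressed beyond about 0.0042
- round_top (a point): centre of the top of the round key's cap (34 mm disc), 42 mm above the bench when up, 10 mm above its housing; moves with the cap, z up
- square_top (a point): centre of the top of the square key's cap (32 mm square), 42 mm above the bench when up, 10 mm above its housing; moves with the cap, z up
- bar_top (a point): centre of the top of the bar key's cap (18 x 46 mm bar, long side along y), 42 mm above the bench when up, 10 mm above its housing; moves with the cap, z up
- jar: bystander: amber glass jar, 50 mm across, 90 mm high, origin at the centre of its underside
- brush: bystander: hand brush lying on the bench, handle towards its -x
- weight: bystander: steel knobbed weight, 52 mm across, 68 mm high, origin at the centre of its underside
Mind the look-alikes: they are no part of the job. What is shaped like the blank3 but orange or pink is not meant.

How it is judged:
By the outcome, as a careful person would: the job done as asked, in the order asked, and still so for the second after the job is handed in, with the robot touching nothing.
Of blank0, blank1, blank2, blank3 only 2 to 4 are there at a start; the rules pass over those that are not, and their reading is None.
At some moment in a run one of blank0, blank1, blank2, blank3 may be knocked a few centimetres aside while the robot is not near it.
Once in a run the grip may slacken for a moment while it holds something.
It also fails if it takes over 210 s, if anything falls off the work surface, if the arm or the gripper's body presses on something with over 40 N, if the wrist force passes 120 N, or if a joint passes its speed limit or range.

## Working session

There is one attempt and no reset: what is moved stays moved. The work goes in short steps, Python scripts to look and compute and a tool call to move; the robot and the scene stay as the last step left them, time stands still between calls to the robot, and variables do not carry over. Pictures are saved under pics/ and viewed, at most 14 in all, crops included, and the job is handed in when it is done.

Besides the shell and the picture viewer there is one more tool, called after ">>>" as name(argument=value, ...), one argument or row to a line, values as JSON. move_arm: Moves the arm, as the interface text tells. Its arguments: {"type":"object","properties":{"motion":{"type":"string"},"newtons":{"type":"number"}},"required":["motion"]}

```bash
mkdir -p pics; ls; python3 - <<'E'
from rig import robot
import cv2,numpy as np
for n in("scene","top"):
    p,d=robot.camera(n); cv2.imwrite(f"pics/{n}0.png",p[:,:,::-1]); np.save(f"{n}d0.npy",d)
    print(robot.camera_model(n))
print(robot.get_obs())
E
```

```text
pics
{'mtx': array([[470.22369509,   0.        , 315.42762627],
       [  0.        , 470.22369509, 237.07405851],
       [  0.        ,   0.        ,   1.        ]]), 'position': array([ 1.15117836, -0.28162119,  1.17629376]), 'attitude': array([ 0.78381964,  0.55909356, -0.15429311, -0.22188917])}
{'mtx': array([[584.16860585,   0.        , 313.68217802],
       [  0.        , 584.16860585, 240.90505225],
       [  0.        ,   0.        ,   1.        ]]), 'position': array([ 0.27669911, -0.04839025,  1.34133691]), 'attitude': array([ 0.71070228, -0.6979064 ,  0.06753121, -0.05717045])}
{'time': 0.1, 'q': array([ 1.10445449e+00,  5.28362516e-01,  1.43375586e+00, -3.71836488e-05,
        1.18140492e+00, -1.78501175e-01]), 'joint_velocities': array([ 0.00056893, -0.00383823, -0.00168996,  0.00084681,  0.00079526,
        0.00028749]), 'joint_torque': array([-2.26548136e-04, -4.40983415e+01, -1.77149445e+01,  6.34635589e-02,
        5.33581234e-02, -3.99128044e-05]), 'position': array([0.17711792, 0.59871406, 0.22968186]), 'tool_rot': array([ 1.43416940e-01,  9.89661886e-01, -9.21027187e-04, -2.89568537e-04]), 'ft_force': array([-0.60280318, -0.74637392,  0.67265319]), 'moment': array([-0.02443378, -0.00954828,  0.02709947]), 'grip_force': 0.0, 'grip_width': 0.08692952640083444}
```

View pics/top0.png

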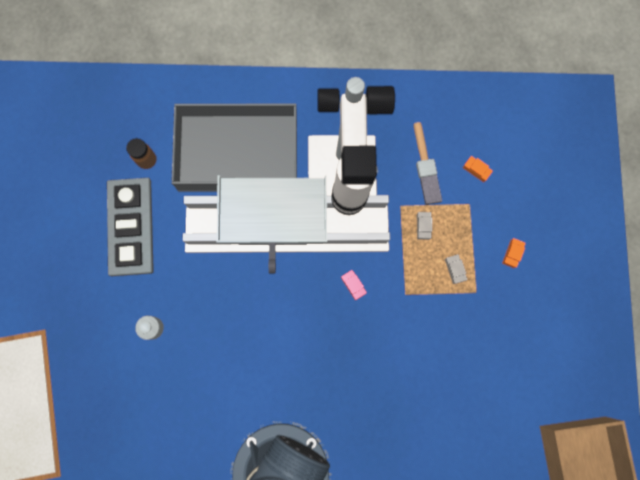

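View pics/scene0.png

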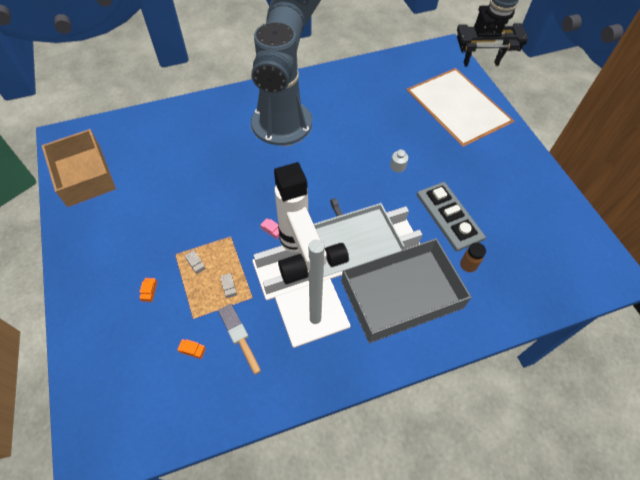

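The top view shows two grey blanks on the mat at (425,225) and (457,268). The look-alikes are orange at (478,168) and (515,253) and pink at (354,285), all off the mat, so only the two grey ones fit. The keys run round (127,196), bar (127,225), square (127,254). The lug is at (272,262).

```bash
cat > h.py <<'E'
from rig import robot
import numpy as np, cv2
from scipy.spatial.transform import Rotation as R
def cam(n):
    p,d=robot.camera(n); return p,d,robot.camera_model(n)
def cloud(d,m):
    v,u=np.mgrid[:480,:640]; K=m["mtx"]
    c=np.dstack([(u-K[0,2])/K[0,0]*d,(v-K[1,2])/K[1,1]*d,d])
    return c@R.from_quat(m["attitude"]).as_matrix().T+m["position"]
def plane(uv,z,m):
    uv=np.atleast_2d(uv).astype(float); K=m["mtx"]
    r=np.c_[(uv-K[[0,1],[2,2]])/K[0,0],np.ones(len(uv))]@R.from_quat(m["attitude"]).as_matrix().T
    return m["position"]+r*((z-m["position"][2])/r[:,2])[:,None]
def proj(P,m):
    c=(np.atleast_2d(P)-m["position"])@R.from_quat(m["attitude"]).as_matrix()
    return c[:,:2]/c[:,2:]*m["mtx"][0,0]+m["mtx"][[0,1],[2,2]]
def blobs(mask,amin=20):
    n,l,s,c=cv2.connectedComponentsWithStats(mask.astype(np.uint8))
    return [(c[i],s[i],l==i) for i in range(1,n) if s[i,4]>=amin]
E
python3 - <<'E'
from h import *
p,d,m=cam("top"); C=cloud(d,m)
hsv=cv2.cvtColor(p,cv2.COLOR_RGB2HSV)
def rect(mask,z):
    ys,xs=np.nonzero(mask); P=plane(np.c_[xs,ys],z,m)[:,:2]
    return cv2.minAreaRect((P*1000).astype(np.float32)),np.median(C[mask][:,2])
mat=np.zeros((480,640),bool); mat[205:294,402:475]=1
for c,s,b in blobs(mat&(hsv[:,:,1]<60)): print("blank",c,s[4],rect(b,.026))
pan=np.zeros_like(mat);pan[90:290,160:400]=1
key=np.zeros_like(mat);key[180:275,107:152]=1
for c,s,b in blobs(key&(hsv[:,:,2]>190)): print("key",c,s[4],rect(b,.042))
for c,s,b in blobs((C[:,:,2]>.01)&(C[:,:,2]<.15)&(d>0),60): print("h",c.round(),s[4],rect(b,np.median(C[b][:,2])))
lug=np.zeros_like(mat);lug[244:280,262:282]=1
for c,s,b in blobs(lug&(hsv[:,:,2]<75)): print("lug",c,s,rect(b,.1), C[b].min(0),C[b].max(0))
# pan far/near edges
for v in range(170,280,5): print(v,C[v,272].round(3),p[v,272],end=' | ')
print()
for u in range(205,340,4): print(u,C[210,u].round(3),p[210,u],end=' | ')
im=p[:,:,::-1]
a=cv2.resize(im[200:300,395:485],None,fx=4,fy=4,interpolation=cv2.INTER_CUBIC)
b=cv2.resize(im[180:280,205:295],None,fx=4,fy=4,interpolation=cv2.INTER_CUBIC)
cv2.imwrite("pics/crop1.png",np.hstack([a,b]))
E
```

```text
blank [413. 205.] 23 (((600.6972045898438, -294.69293212890625), (5.307793981046416e-05, 51.177734375), 1.1837542057037354), np.float64(0.004518545804067076))
blank [424.01578947 224.93421053] 380 (((553.9661865234375, -319.5389709472656), (32.44754409790039, 62.1922492980957), 89.17527770996094), np.float64(0.031323130756904294))
blank [471.45833333 231.5       ] 24 (((540.8323364257812, -428.8497619628906), (53.96312713623047, 2.1358628273010254), 2.5685417652130127), np.float64(0.0015434229536527289))
blank [456.00744417 268.71215881] 403 (((454.1876220703125, -391.32904052734375), (61.64373016357422, 35.2129020690918), 17.227182388305664), np.float64(0.03060780677550068))
blank [452.5 293. ] 32 (((398.1625671386719, -381.53497314453125), (2.7984382541035302e-05, 70.35067749023438), 1.0402576923370361), np.float64(0.0011238434554328158))
key [125.05555556 194.43055556] 144 (((607.7777709960938, 366.3956298828125), (30.8072509765625, 27.20140838623047), 4.0860395431518555), np.float64(0.04212122001708818))
key [125.4966443  223.46979866] 149 (((540.3494873046875, 360.2708435058594)
[... 3863 characters left out ...]
3] [215 222 222] | 277 [0.57  0.017 0.079] [215 221 221] | 281 [0.569 0.008 0.084] [215 221 220] | 285 [ 0.568 -0.001  0.087] [216 221 221] | 289 [ 0.569 -0.009  0.085] [216 221 221] | 293 [ 0.57  -0.018  0.081] [217 221 221] | 297 [ 0.57  -0.027  0.083] [217 221 220] | 301 [ 0.57  -0.036  0.086] [216 220 220] | 305 [ 0.57  -0.045  0.086] [216 220 220] | 309 [ 0.571 -0.054  0.083] [215 220 219] | 313 [ 0.569 -0.062  0.089] [215 219 218] | 317 [ 0.57  -0.071  0.085] [214 218 217] | 321 [ 0.572 -0.08   0.081] [213 217 217] | 325 [ 0.566 -0.088  0.105] [210 215 214] | 329 [ 0.587 -0.1    0.015] [244 242 240] | 333 [ 0.588 -0.11   0.012] [243 242 239] | 337 [ 0.545 -0.109  0.198] [139 135 131] |
```

View pics/crop1.png

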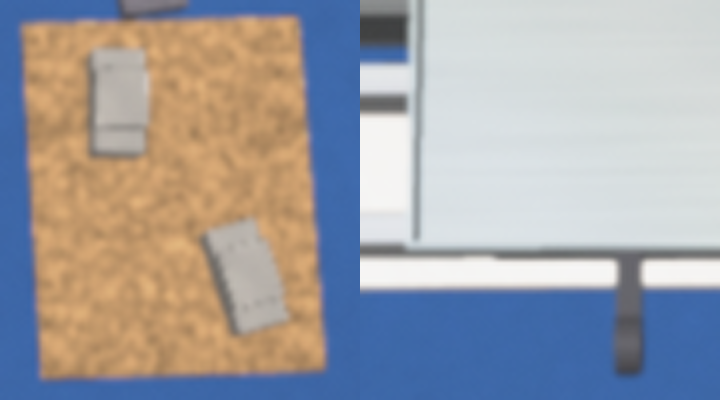

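The crop confirms exactly two grey stepped blanks on the mat. Next I'll measure the station yaw and the microscope clearance.

```bash
cat >> h.py <<'E'
def rel(*targets):
    """normalised shift+turn (from current pose) for targets (x,y,z,yaw_deg of tool y)"""
    o=robot.get_obs(); T=R.from_quat(o["tool_rot"]).as_matrix()
    y0=np.degrees(np.arctan2(T[1,1],T[0,1]))
    print("t",round(o["time"],2),"pos",o["position"].round(4),"yaw",round(y0,2),"w",round(o["grip_width"],4))
    for x,y,z,w in targets:
        s=T.T@(np.array([x,y,z])-o["position"])/.2; dt=-((w-y0+180)%360-180)/180
        print("->",(x,y,z,w),"row:",s.round(4),round(dt,4))
E
python3 - <<'E'
from h import *
p,d,m=cam("top"); C=cloud(d,m); X,Y,Z=C[...,0],C[...,1],C[...,2]
hsv=cv2.cvtColor(p,cv2.COLOR_RGB2HSV)
# near edge of base (white->blue), per column
e=[]
for u in list(range(190,260))+list(range(290,385)):
    col=hsv[240:262,u,1].astype(float); k=np.argmax(col>100)
    if k>0:
        a,b=col[k-1],col[k]; e.append((u,240+k-1+(100-a)/(b-a)))
P=plane(e,.01,m); f=np.polyfit(P[:,1],P[:,0],1); print("base edge slope",f,np.degrees(np.arctan(f[0])),P[[0,-1]])
f=[]
for u in range(224,324):
    col=hsv[165:185,u,2].astype(float);k=np.argmax(col>175); f.append((u,165+k-.5))
P=plane(f,.083,m); g=np.polyfit(P[:,1],P[:,0],1); print("pan far",np.degrees(np.arctan(g[0])),P.mean(0))
for lo,hi in((.15,.25),(.25,.34),(.38,.46)):
    b=(Z>lo)&(Z<hi)&(X>.4)&(X<.9)&(np.abs(Y+.2)<.2); print(lo,b.sum(),C[b].min(0).round(3),C[b].max(0).round(3))
b=(Z>.09)&(Z<.13)&(Y<.16)&(Y>-.11)&(X>.42)&(X<.66)
for y in (.14,-.09):
    q=b&(np.abs(Y-y)<.02)&(X>.52); print("wall",C[q].mean(0).round(4),q.sum())
rel((.40,.45,.24,0),(.4,.2,.24,0),(.4,0,.24,0),(.40,-.3,.24,0),(.553,-.318,.24,0))
E
```

```text
base edge slope [-0.02455345  0.48649106] -1.4065264248587839 [[ 0.48110818  0.21788458  0.01      ]
 [ 0.492199   -0.22897723  0.01      ]]
pan far -7.774905008664699 [0.64837184 0.02698588 0.083     ]
0.15 246 [ 0.536 -0.165  0.152] [ 0.725 -0.096  0.25 ]
0.25 749 [ 0.536 -0.203  0.25 ] [ 0.748 -0.063  0.34 ]
0.38 1866 [ 0.537 -0.16   0.38 ] [ 0.737 -0.097  0.443]
wall [0.5815 0.1441 0.103 ] 164
wall [ 0.5854 -0.0881  0.105 ] 123
t 0.2 pos [0.1772 0.5989 0.2299] yaw 73.51 w 0.0869
-> (0.4, 0.45, 0.24, 0) row: [-1.2797 -0.3978 -0.0501] 0.4084
-> (0.4, 0.2, 0.24, 0) row: [-1.6345 -1.5964 -0.0486] 0.4084
-> (0.4, 0, 0.24, 0) row: [-1.9183 -2.5552 -0.0474] 0.4084
-> (0.4, -0.3, 0.24, 0) row: [-2.3441 -3.9935 -0.0457] 0.4084
-> (0.553, -0.318, 0.24, 0) row: [-3.1032 -3.8627 -0.046 ] 0.4084
```

The base spans y≈+0.22 to -0.24, so the pan starts mid-travel at about 0.08 m. The microscope is at about (0.577,-0.136). I'll go to blank A with the jaws along y.

>>> move_arm(
  motion="1 -0.2 -0.1 0 -0.03;1 -0.4 -0.2 0 -0.06;1 -0.6 -0.3 0 -0.087;1 -0.8 -0.4 0 -0.087;1 -0.8 -0.4 0 -0.087;1 -0.8 -0.4 0 -0.087",
)

```text
time: 0.7
position: [0.3106, 0.475, 0.2305]
tool_rot: [0.01, 1.0, -0.0, 0.0]
ft_force: [-0.7, 0.5, -0.7]
grip_width: 0.087
grip_force: 0.0
```

>>> move_arm(
  motion="1 -0.1 -0.2 0 0;1 -0.2 -0.4 0 0;1 -0.3 -0.6 0 0;1 -0.4 -0.8 0 0;1 -0.5 -1 0 0",
)

```text
time: 1.12
position: [0.3983, 0.2892, 0.2306]
tool_rot: [0.006, 1.0, 0.0, -0.0]
ft_force: [0.8, -0.0, -0.8]
grip_width: 0.0869
grip_force: 0.0
```

>>> move_arm(
  motion="1 0 -0.2 0 0;1 0 -0.4 0 0;1 0 -0.6 0 0;1 0 -0.8 0 0;1 0 -1 0 0",
)

```text
time: 1.53
position: [0.3953, 0.089, 0.2307]
tool_rot: [0.006, 1.0, 0.0, 0.0]
ft_force: [1.4, -1.3, -0.2]
grip_width: 0.0866
grip_force: 0.0
```

>>> move_arm(
  motion="1 0 -0.2 0 0;1 0 -0.4 0 0;1 0 -0.6 0 0;1 0 -0.8 0 0;1 0 -1 0 0;1 0 -1 0 0;1 0 -1 0 0",
)

```text
time: 2.12
position: [0.3935, -0.1118, 0.2307]
tool_rot: [0.009, 1.0, 0.0, 0.001]
ft_force: [0.2, 0.6, 0.2]
grip_width: 0.0871
grip_force: 0.0
```

>>> move_arm(
  motion="1 0 -0.2 0 0;1 0 -0.4 0 0;1 0 -0.6 0 0;1 0 -0.8 0 0;1 -0.1 -1 0 0;1 -0.25 -1 0 0;1 -0.4 -1 0 0;1 -0.6 -1 0 0;1 -0.75 -1 0 0;1 -0.75 -1 0 0;1 -0.75 -1 0 0",
)

```text
time: 3.03
position: [0.5418, -0.3092, 0.2297]
tool_rot: [0.005, 1.0, 0.001, -0.001]
ft_force: [-0.4, -0.6, -1.1]
grip_width: 0.0872
grip_force: 0.0
```

```bash
cat >> h.py <<'E'
def blanks(name="top"):
    p,d,m=cam(name); C=cloud(d,m); hsv=cv2.cvtColor(p,cv2.COLOR_RGB2HSV)
    b=(C[...,2]>.016)&(C[...,2]<.045)&(hsv[...,1]<70)&(C[...,0]>.36)&(C[...,0]<.66)&(C[...,1]>-.5)&(C[...,1]<-.23)
    for c,s,k in blobs(b,100):
        ys,xs=np.nonzero(k); P=plane(np.c_[xs,ys],.028,m)[:,:2]*1000
        print(name,c.round(),s[4],cv2.minAreaRect(P.astype(np.float32)),"cloud mean",C[k].mean(0).round(4))
E
python3 - <<'E'
from h import *
blanks("scene"); blanks("top")
rel((.553,-.318,.12,89.2),(.553,-.318,.0145,89.2))
E
```

```text
scene [194. 261.] 230 ((458.5837707519531, -387.9573059082031), (66.94617462158203, 30.694679260253906), 18.078842163085938) cloud mean [ 0.4592 -0.3882  0.0295]
scene [228. 285.] 246 ((558.7941284179688, -317.8918151855469), (66.2750015258789, 30.094419479370117), 0.15710552036762238) cloud mean [ 0.5597 -0.3176  0.03  ]
scene [228. 314.] 189 ((640.3338623046875, -337.7667236328125), (49.58173751831055, 37.39332962036133), 10.043871879577637) cloud mean [ 0.6365 -0.3375  0.0184]
t 3.13 pos [ 0.5395 -0.3099  0.2299] yaw 89.32 w 0.0871
-> (0.553, -0.318, 0.12, 89.2) row: [-0.0693 -0.0409  0.5493] 0.0007
-> (0.553, -0.318, 0.0145, 89.2) row: [-0.0705 -0.0419  1.0768] 0.0007
```

>>> move_arm(
  motion="1 -0.08 -0.041 0.15 0;1 -0.08 -0.041 0.35 0;1 -0.08 -0.041 0.55 0;1 -0.08 -0.041 0.75 0;1 -0.08 -0.041 0.85 0;1 -0.08 -0.041 0.95 0;1 -0.08 -0.041 0.95 0;1 -0.08 -0.041 0.95 0",
)

```text
time: 3.8
position: [0.5542, -0.3199, 0.04]
tool_rot: [0.007, 1.0, 0.001, -0.001]
ft_force: [0.1, 0.1, -0.2]
grip_width: 0.0871
grip_force: 0.0
```

```bash
python3 - <<'E'
from h import *
rel((.556,-.318,.0145,89.2))
E
```

```text
t 3.8 pos [ 0.5542 -0.3199  0.04  ] yaw 89.15 w 0.0871
-> (0.556, -0.318, 0.0145, 89.2) row: [-0.0092  0.0096  0.1275] -0.0003
```

>>> move_arm(
  motion="1 -0.01 0.01 0.06 0;1 -0.01 0.01 0.125 0;1 -0.01 0.01 0.125 0;1 -0.01 0.01 0.125 0;-0.6 -0.01 0.01 0.125 0;-0.6 -0.01 0.01 0.125 0;-0.6 -0.01 0.01 0.125 0;-0.6 -0.01 0.01 0.125 0;-0.6 -0.01 0.01 0.125 0;-0.6 -0.01 0.01 0.125 0;-0.6 -0.01 0.01 0.125 0;-0.6 -0.01 0.01 0.125 0",
  newtons=30,
)

```text
time: 4.8
position: [0.5577, -0.3191, 0.0156]
tool_rot: [0.007, 1.0, 0.0, -0.0]
ft_force: [0.3, 0.1, 0.3]
grip_width: 0.0418
grip_force: 0.0
```

>>> move_arm(
  motion="-0.8 0 0 0 0;-0.8 0 0 0 0;-0.8 0 0 0 0;-0.8 0 0 0 0;-0.8 0 0 0 0;-0.8 0 0 0 0;-0.8 0 0 0 0;-0.8 0 0 0 0",
)

```text
time: 5.47
position: [0.5577, -0.3189, 0.0155]
tool_rot: [0.007, 1.0, 0.0, -0.0]
ft_force: [0.0, 1.4, 0.4]
grip_width: 0.0295
grip_force: 30.0
```

>>> move_arm(
  motion="-0.8 0 0 -0.15 0;-0.8 0 0 -0.3 0;-0.8 0 0 -0.45 0;-0.8 0 0 -0.6 0;-0.8 0 0 -0.8 0;-0.8 0 0 -0.9 0;-0.8 0 0 -0.9 0;-0.8 0 0 -0.9 0",
)

```text
time: 6.13
position: [0.558, -0.3195, 0.1965]
tool_rot: [0.007, 1.0, -0.001, 0.001]
ft_force: [-1.1, 1.0, -1.9]
grip_width: 0.0296
grip_force: 30.0
```

>>> move_arm(
  motion="-0.8 0.15 0 0 0;-0.8 0.35 0 0 0;-0.8 0.55 0 0 0;-0.8 0.69 0.15 0 0;-0.8 0.69 0.35 0 0;-0.8 0.69 0.55 0 0;-0.8 0.69 0.75 0 0;-0.8 0.69 0.95 0 0;-0.8 0.69 1 0 0",
)

```text
time: 6.88
position: [0.4182, -0.1107, 0.1932]
tool_rot: [0.006, 1.0, 0.003, -0.004]
ft_force: [0.2, -0.1, -2.0]
grip_width: 0.0298
grip_force: 30.0
```

>>> move_arm(
  motion="-0.8 0 0.2 0 -0.0125;-0.8 0 0.4 0 -0.0125;-0.8 0 0.6 0 -0.0125;-0.8 0 0.8 0 -0.0125;-0.8 0 1 0 -0.0125;-0.8 0 1 0 -0.0125;-0.8 0 1 0 -0.0125",
)

```text
time: 7.47
position: [0.424, 0.0847, 0.194]
tool_rot: [-0.015, 1.0, -0.0, -0.002]
ft_force: [0.6, 0.1, -1.3]
grip_width: 0.0298
grip_force: 30.0
```

```bash
python3 - <<'E'
from h import *
p,d,m=cam("top"); cv2.imwrite("pics/t1.png",p[:,:,::-1]); blanks("top")
rel((.578,.098,.20,91.4),(.578,.098,.098,91.4))
E
```

```text
top [431. 192.] 283 ((633.8125, -337.34869384765625), (51.45558547973633, 38.732879638671875), 10.14651107788086) cloud mean [ 0.6353 -0.3392  0.0191]
top [456. 268.] 393 ((454.39093017578125, -390.6609191894531), (61.27361297607422, 35.159366607666016), 17.227115631103516) cloud mean [ 0.4542 -0.3899  0.0303]
t 7.57 pos [0.4249 0.0824 0.1945] yaw 91.46 w 0.0295
-> (0.578, 0.098, 0.2, 91.4) row: [-0.767   0.0586 -0.0297] 0.0003
-> (0.578, 0.098, 0.098, 91.4) row: [-0.7682  0.0588  0.4803] 0.0003
```

>>> move_arm(
  motion="-0.8 -0.15 0 0 0;-0.8 -0.35 0.03 0 0;-0.8 -0.55 0.058 0 0;-0.8 -0.77 0.058 0 0;-0.8 -0.77 0.058 0.15 0;-0.8 -0.77 0.058 0.3 0;-0.8 -0.77 0.058 0.4 0;-0.8 -0.77 0.058 0.4 0;-0.8 -0.77 0.058 0.4 0",
)

```text
time: 8.32
position: [0.5783, 0.096, 0.1139]
tool_rot: [-0.011, 1.0, -0.0, -0.002]
ft_force: [0.2, 0.9, -1.0]
grip_width: 0.0297
grip_force: 30.0
```

```bash
python3 - <<'E'
from h import *
rel((.578,.098,.0965,91.4))
E
```

```text
t 8.32 pos [0.5783 0.096  0.1139] yaw 91.24 w 0.0297
-> (0.578, 0.098, 0.0965, 91.4) row: [0.001  0.0098 0.0869] -0.0009
```

>>> move_arm(
  motion="-0.8 0 0.01 0.04 0;-0.8 0 0.01 0.07 0;-0.8 0 0.01 0.085 0;-0.8 0 0.01 0.085 0;-0.8 0 0.01 0.085 0",
)

```text
time: 8.73
position: [0.5794, 0.1004, 0.099]
tool_rot: [-0.012, 1.0, -0.0, 0.0]
ft_force: [-1.1, -0.1, -2.5]
grip_width: 0.03
grip_force: 30.0
```

>>> move_arm(
  motion="0 0 0 0 0;0 0 0 0 0;0 0 0 0 0;0 0 0 0 0;0 0 0 0 0;0 0 0 0 0",
)

```text
time: 9.23
position: [0.5793, 0.1003, 0.0987]
tool_rot: [-0.012, 1.0, -0.0, 0.0]
ft_force: [0.1, 0.5, -1.6]
grip_width: 0.0427
grip_force: 0.0
```

>>> move_arm(
  motion="0 0 0 -0.1 0;0 0 0 -0.3 0;0 0 0 -0.5 0;0 0.2 0 -0.6 0;0.3 0.4 0 -0.6 0;1 0.6 0 -0.6 0;1 0.77 0 -0.6 0;1 0.77 0 -0.6 0",
)

```text
time: 9.9
position: [0.415, 0.0971, 0.2176]
tool_rot: [-0.013, 1.0, 0.0, -0.006]
ft_force: [-0.2, -0.1, -0.7]
grip_width: 0.0623
grip_force: 0.0
```

```bash
python3 - <<'E'
from h import *
p,d,m=cam("top"); cv2.imwrite("pics/t2.png",cv2.resize(p[150:300,170:490,::-1],None,fx=2,fy=2)); blanks("top")
rel((.4,-.1,.2,100),(.455,-.390,.2,107.3))
E
```

```text
top [431. 192.] 272 ((633.80712890625, -337.5031433105469), (52.14642333984375, 38.19514083862305), 11.074895858764648) cloud mean [ 0.6351 -0.3395  0.0194]
top [456. 268.] 392 ((454.21380615234375, -390.4237365722656), (61.10091781616211, 35.88256072998047), 17.704030990600586) cloud mean [ 0.4538 -0.39    0.0304]
t 10.0 pos [0.424  0.0966 0.2189] yaw 91.43 w 0.0705
-> (0.4, -0.1, 0.2, 100) row: [ 0.1448 -0.9797  0.0946] -0.0476
-> (0.455, -0.39, 0.2, 107.3) row: [-0.0938 -2.4361  0.0948] -0.0882
```

View pics/t2.png

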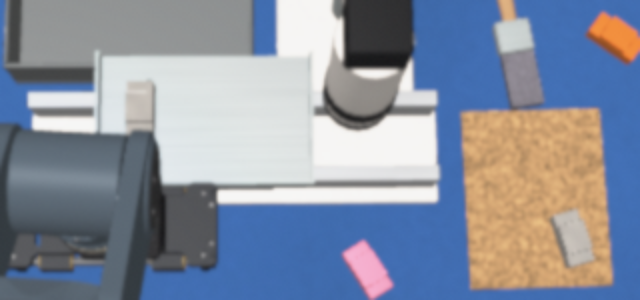

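Blank A lies in the pan on the left, around crop pixel (140,105). Blank B is still on the mat at (572,237).

>>> move_arm(
  motion="1 0 -0.2 0 -0.0476;1 0 -0.4 0 -0.0476;1 0 -0.6 0 -0.0476;1 0 -0.8 0 -0.0476;1 0 -1 0 -0.0476;1 0 -1 0 -0.0476;1 0 -1 0 -0.0476",
)

```text
time: 10.58
position: [0.4324, -0.107, 0.2187]
tool_rot: [-0.084, 0.996, -0.001, 0.001]
ft_force: [0.2, 0.9, 0.1]
grip_width: 0.0871
grip_force: 0.0
```

```bash
python3 - <<'E'
from h import *
rel((.43,-.285,.2,107.3),(.457,-.3895,.1,107.3))
E
```

```text
t 10.58 pos [ 0.4324 -0.107   0.2187] yaw 99.67 w 0.0871
-> (0.43, -0.285, 0.2, 107.3) row: [ 0.1613 -0.875   0.0947] -0.0424
-> (0.457, -0.3895, 0.1, 107.3) row: [ 0.117  -1.4119  0.5957] -0.0424
```

>>> move_arm(
  motion="1 0.03 -0.2 0 -0.0424;1 0.06 -0.4 0 -0.0424;1 0.1 -0.6 0 -0.0424;1 0.16 -0.875 0.1 -0.0424;1 0.16 -0.875 0.1 -0.0424;1 0.16 -0.875 0.1 -0.0424",
)

```text
time: 11.08
position: [0.4302, -0.285, 0.1973]
tool_rot: [-0.152, 0.988, -0.001, 0.0]
ft_force: [0.7, 0.1, -0.1]
grip_width: 0.0871
grip_force: 0.0
```

```bash
python3 - <<'E'
from h import *
rel((.457,-.3895,.045,107.3))
E
```

```text
t 11.08 pos [ 0.4302 -0.285   0.1973] yaw 107.48 w 0.0871
-> (0.457, -0.3895, 0.045, 107.3) row: [ 0.0294 -0.5373  0.7626] 0.001
```

>>> move_arm(
  motion="1 0.03 -0.15 0 0;1 0.03 -0.35 0 0;1 0.03 -0.537 0.1 0;1 0.03 -0.537 0.3 0;1 0.03 -0.537 0.5 0;1 0.03 -0.537 0.65 0;1 0.03 -0.537 0.76 0;1 0.03 -0.537 0.76 0;1 0.03 -0.537 0.76 0",
)

```text
time: 11.83
position: [0.4564, -0.3833, 0.0456]
tool_rot: [-0.154, 0.988, 0.002, -0.001]
ft_force: [1.0, 0.1, 0.5]
grip_width: 0.0868
grip_force: 0.0
```

```bash
python3 - <<'E'
from h import *
blanks("scene")
rel((.457,-.3895,.0145,107.3))
E
```

```text
scene [195. 263.] 195 ((463.11895751953125, -386.476806640625), (56.193199157714844, 30.694679260253906), 18.078845977783203) cloud mean [ 0.4639 -0.3868  0.0301]
scene [228. 314.] 213 ((640.3043212890625, -337.77191162109375), (49.64185333251953, 37.39331817626953), 10.044010162353516) cloud mean [ 0.6354 -0.3371  0.0184]
t 11.88 pos [ 0.4571 -0.3846  0.0472] yaw 107.73 w 0.0867
-> (0.457, -0.3895, 0.0145, 107.3) row: [ 0.0079 -0.0231  0.1633] 0.0024
```

>>> move_arm(
  motion="1 0.005 -0.02 0.06 0.001;1 0.005 -0.02 0.12 0.001;1 0.005 -0.02 0.16 0.001;1 0.005 -0.02 0.16 0.001;-0.8 0.005 -0.02 0.16 0.001;-0.8 0.005 -0.02 0.16 0.001;-0.8 0.005 -0.02 0.16 0.001;-0.8 0.005 -0.02 0.16 0.001;-0.8 0.005 -0.02 0.16 0.001;-0.8 0.005 -0.02 0.16 0.001;-0.8 0.005 -0.02 0.16 0.001;-0.8 0.005 -0.02 0.16 0.001",
)

```text
time: 12.88
position: [0.4561, -0.3897, 0.0147]
tool_rot: [-0.152, 0.988, -0.0, 0.0]
ft_force: [0.2, 0.1, 0.5]
grip_width: 0.0416
grip_force: 0.0
```

>>> move_arm(
  motion="-0.8 0 0 0 0;-0.8 0 0 0 0;-0.8 0 0 0 0;-0.8 0 0 0 0;-0.8 0 0 0 0;-0.8 0 0 0 0;-0.8 0 0 0 0;-0.8 0 0 0 0",
)

```text
time: 13.55
position: [0.4559, -0.3894, 0.0145]
tool_rot: [-0.152, 0.988, 0.0, -0.0]
ft_force: [-0.4, 2.1, 1.6]
grip_width: 0.0297
grip_force: 30.0
```

>>> move_arm(
  motion="-0.8 0 0 -0.15 0;-0.8 0 0 -0.3 0;-0.8 0 0 -0.45 0;-0.8 0 0 -0.6 0;-0.8 0 0 -0.8 0;-0.8 0 0 -0.9 0;-0.8 0 0 -0.9 0;-0.8 0 0 -0.9 0",
)

```text
time: 14.22
position: [0.4565, -0.3903, 0.1956]
tool_rot: [-0.152, 0.988, -0.001, 0.001]
ft_force: [-0.9, -0.0, -1.8]
grip_width: 0.0299
grip_force: 30.0
```

```bash
python3 - <<'E'
from h import *
rel((.42,-.2,.195,99),(.42,0,.195,91.4))
E
```

```text
t 14.22 pos [ 0.4565 -0.3903  0.1956] yaw 107.44 w 0.0299
-> (0.42, -0.2, 0.195, 99) row: [-1.113e-01  9.624e-01  2.000e-04] 0.0469
-> (0.42, 0, 0.195, 91.4) row: [-0.4111  1.9164 -0.0025] 0.0891
```

>>> move_arm(
  motion="-0.8 -0.02 0.18 0 0.0469;-0.8 -0.04 0.36 0 0.0469;-0.8 -0.07 0.58 0 0.0469;-0.8 -0.09 0.78 0 0.0469;-0.8 -0.11 0.96 0 0.0469;-0.8 -0.11 0.96 0 0.0469;-0.8 -0.11 0.96 0 0.0469",
)

```text
time: 14.8
position: [0.4175, -0.1969, 0.1927]
tool_rot: [-0.08, 0.997, 0.002, -0.002]
ft_force: [0.1, 0.3, -1.4]
grip_width: 0.0297
grip_force: 30.0
```

>>> move_arm(
  motion="-0.8 -0.03 0.2 0 0.042;-0.8 -0.06 0.4 0 0.042;-0.8 -0.09 0.6 0 0.042;-0.8 -0.12 0.8 0 0.042;-0.8 -0.156 0.99 0 0.042;-0.8 -0.156 0.99 0 0.042;-0.8 -0.156 0.99 0 0.042;-0.8 -0.156 0.99 0 0.042",
)

```text
time: 15.47
position: [0.4203, -0.0004, 0.194]
tool_rot: [-0.013, 1.0, -0.0, 0.0]
ft_force: [0.0, 0.0, -2.0]
grip_width: 0.0301
grip_force: 30.0
```

```bash
python3 - <<'E'
from h import *
rel((.576,.03,.195,91.4),(.576,.03,.118,91.4))
E
```

```text
t 15.47 pos [ 4.203e-01 -4.000e-04  1.940e-01] yaw 91.46 w 0.0301
-> (0.576, 0.03, 0.195, 91.4) row: [-0.7819  0.1318 -0.0049] 0.0004
-> (0.576, 0.03, 0.118, 91.4) row: [-0.7818  0.1321  0.3801] 0.0004
```

>>> move_arm(
  motion="-0.8 0 0.13 0 0;-0.8 -0.2 0.13 0 0;-0.8 -0.4 0.13 0 0;-0.8 -0.6 0.13 0 0;-0.8 -0.78 0.13 0 0;-0.8 -0.78 0.13 0.12 0;-0.8 -0.78 0.13 0.25 0;-0.8 -0.78 0.13 0.38 0;-0.8 -0.78 0.13 0.38 0;-0.8 -0.78 0.13 0.38 0;-0.8 -0.78 0.13 0.38 0",
)

```text
time: 16.38
position: [0.5758, 0.0287, 0.1192]
tool_rot: [-0.011, 1.0, -0.0, 0.001]
ft_force: [-0.0, 0.5, -1.9]
grip_width: 0.0297
grip_force: 30.0
```

```bash
python3 - <<'E'
from h import *
rel((.576,.03,.0955,91.4))
E
```

```text
t 16.38 pos [0.5758 0.0287 0.1192] yaw 91.31 w 0.0297
-> (0.576, 0.03, 0.0955, 91.4) row: [-0.0009  0.0065  0.1183] -0.0005
```

>>> move_arm(
  motion="-0.8 0 0 0.04 0;-0.8 0 0 0.08 0;-0.8 0 0 0.1 0;-0.8 0 0 0.115 0;-0.8 0 0 0.115 0;-0.8 0 0 0.115 0",
)

```text
time: 16.88
position: [0.5746, 0.0306, 0.0955]
tool_rot: [-0.013, 1.0, -0.0, -0.0]
ft_force: [-0.6, -0.2, -1.9]
grip_width: 0.0295
grip_force: 30.0
```

>>> move_arm(
  motion="0 0 0 0 0;0 0 0 0 0;0 0 0 0 0;0 0 0 0 0;0 0 0 0 0;0 0 0 0 0",
)

```text
time: 17.38
position: [0.5747, 0.0305, 0.0957]
tool_rot: [-0.013, 1.0, -0.0, 0.0]
ft_force: [0.2, 0.4, 0.5]
grip_width: 0.0432
grip_force: 0.0
```

>>> move_arm(
  motion="0 0 0 -0.1 0;0 0 0 -0.3 0;0 0 0 -0.5 0;0 0.2 0 -0.6 0;0 0.4 0 -0.6 0;0 0.6 0 -0.6 0;0 0.6 0 -0.6 0;0 0.6 0 -0.6 0",
)

```text
time: 18.05
position: [0.4509, 0.0281, 0.2154]
tool_rot: [-0.012, 1.0, 0.0, -0.002]
ft_force: [1.2, -0.3, 1.1]
grip_width: 0.0437
grip_force: 0.0
```

```bash
python3 - <<'E'
from h import *
p,d,m=cam("top"); q,_,_=cam("scene")
cv2.imwrite("pics/t3.png",np.hstack([cv2.resize(p[150:290,170:350,::-1],None,fx=2,fy=2),cv2.resize(q[180:320,260:440,::-1],None,fx=2,fy=2)]))
rel((.450,.0245,.16,91.4),(.45,.0245,.1,91.4))
E
```

```text
t 18.15 pos [0.4559 0.0272 0.2161] yaw 91.43 w 0.0437
-> (0.45, 0.0245, 0.16, 91.4) row: [ 0.0307 -0.0125  0.2806] 0.0002
-> (0.45, 0.0245, 0.1, 91.4) row: [ 0.0315 -0.0124  0.5806] 0.0002
```

View pics/t3.png

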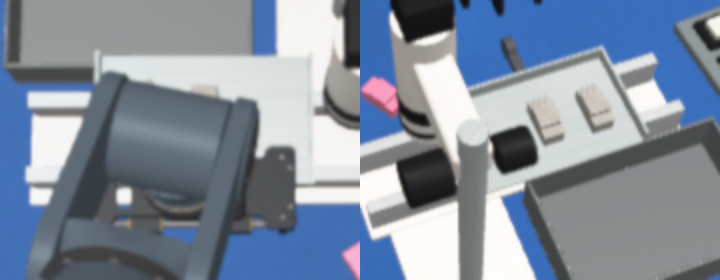

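Both blanks lie flat, step up, in the pan: scene crop (545,118) and (594,105). Now I'll take the lug.

>>> move_arm(
  motion="0 0.03 -0.018 0.1 0;0 0.03 -0.018 0.25 0;0 0.03 -0.018 0.4 0;0 0.03 -0.018 0.55 0;0 0.03 -0.018 0.65 0;0 0.03 -0.018 0.65 0;0 0.03 -0.018 0.65 0;0 0.03 -0.018 0.65 0",
)

```text
time: 18.82
position: [0.4506, 0.0234, 0.086]
tool_rot: [-0.013, 1.0, -0.0, 0.001]
ft_force: [0.1, -0.2, -0.6]
grip_width: 0.0435
grip_force: 0.0
```

>>> move_arm(
  motion="-1 0 0 0 0;-1 0 0 0 0;-1 0 0 0 0;-1 0 0 0 0;-1 0 0 0 0;-1 0 0 0 0;-1 0 0 0 0;-1 0 0 0 0;-1 0 0 0 0",
  newtons=30,
)

```text
time: 19.57
position: [0.449, 0.0238, 0.086]
tool_rot: [-0.013, 1.0, 0.0, 0.0]
ft_force: [0.2, 1.4, 6.6]
grip_width: 0.0137
grip_force: 30.0
```

>>> move_arm(
  motion="-1 0 -0.02 0 0;-1 0 -0.06 0 0;-1 0 -0.11 0 0;-1 0 -0.17 0 0;-1 0 -0.23 0 0;-1 0 -0.29 0 0;-1 0 -0.35 0 0;-1 0 -0.41 0 0;-1 0 -0.46 0 0;-1 0 -0.5 0 0;-1 0 -0.52 0 0;-1 0 -0.52 0 0",
)

```text
time: 20.57
position: [0.4517, -0.0816, 0.086]
tool_rot: [-0.012, 1.0, -0.001, 0.0]
ft_force: [-1.1, -2.5, 5.5]
grip_width: 0.0137
grip_force: 30.0
```

```bash
python3 - <<'E'
from h import *
o=robot.get_obs();print(o["ft_force"],o["grip_width"],o["grip_force"])
rel((.4534-.001,-.134,.086,91.4))
E
```

```text
[-1.07310559 -2.50641529  5.46268097] 0.013739021373466363 30.0033389730379
t 20.57 pos [ 0.4517 -0.0816  0.086 ] yaw 91.42 w 0.0137
-> (0.4524, -0.134, 0.086, 91.4) row: [ 0.0032 -0.2621  0.0004] 0.0001
```

>>> move_arm(
  motion="-1 0 -0.03 0 0;-1 0 -0.08 0 0;-1 0 -0.13 0 0;-1 0 -0.18 0 0;-1 0 -0.21 0 0;-1 0 -0.23 0 0;-1 0 -0.245 0 0;-1 0 -0.26 0 0;-1 0 -0.275 0 0;-1 0 -0.275 0 0;-1 0 -0.275 0 0",
)

```text
time: 21.48
position: [0.4526, -0.1284, 0.0859]
tool_rot: [-0.01, 1.0, 0.005, -0.0]
ft_force: [10.4, 27.9, 9.2]
grip_width: 0.0141
grip_force: 30.0
```

>>> move_arm(
  motion="-1 0 0.015 0 0;-1 0 0.03 0 0;-1 0 0.03 0 0;-1 0 0.03 0 0;-1 0 0.03 0 0",
)

```text
time: 21.9
position: [0.4528, -0.128, 0.0859]
tool_rot: [-0.012, 1.0, 0.001, 0.0]
ft_force: [1.5, 6.7, 7.3]
grip_width: 0.0136
grip_force: 30.0
```

>>> move_arm(
  motion="0 0 0 0 0;0 0 0 0 0;0 0 0 0 0;0 0 0 0 0;0 0 0 0 0;0 0 0 0 0;0 0 0 -0.1 0;0 0 0 -0.25 0;0 0 0 -0.4 0;0 0 0 -0.6 0;0 0 0 -0.75 0;0 0 0 -0.75 0",
)

```text
time: 22.9
position: [0.456, -0.1312, 0.2412]
tool_rot: [-0.013, 1.0, -0.003, 0.006]
ft_force: [-0.2, -0.5, 0.5]
grip_width: 0.0432
grip_force: 0.0
```

```bash
python3 - <<'E'
from h import *
rel((.40,-.13,.2,91.4),(.40,.07,.2,91.4))
p,d,m=cam("top");q,_,_=cam("scene")
cv2.imwrite("pics/t4.png",np.hstack([cv2.resize(p[150:290,230:410,::-1],None,fx=2,fy=2),cv2.resize(q[180:320,220:400,::-1],None,fx=2,fy=2)]))
E
```

```text
t 22.9 pos [ 0.456  -0.1312  0.2412] yaw 91.45 w 0.0432
-> (0.4, -0.13, 0.2, 91.4) row: [0.2822 0.0143 0.203 ] 0.0003
-> (0.4, 0.07, 0.2, 91.4) row: [0.2567 1.0139 0.1965] 0.0003
```

View pics/t4.png

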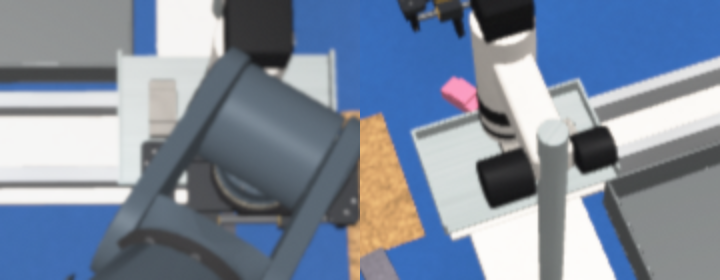

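The pan sits at the end of the base under the scope with both blanks inside. Next are the keys, with the fingers shut.

>>> move_arm(
  motion="-1 0.1 0.15 0 0;-1 0.15 0.3 0 0;-1 0.15 0.5 0 0;-1 0.15 0.7 0 0;-1 0.15 0.9 0 0;-1 0.15 1 0 0;-1 0.15 1 0 0",
)

```text
time: 23.58
position: [0.4151, 0.0733, 0.2337]
tool_rot: [-0.015, 1.0, 0.001, -0.003]
ft_force: [0.6, -0.3, -0.2]
grip_width: 0.0055
grip_force: 0.0
```

>>> move_arm(
  motion="-1 -0.1 0.2 0 0;-1 -0.2 0.4 0 0;-1 -0.3 0.6 0 0;-1 -0.4 0.8 0 0;-1 -0.5 1 0 0;-1 -0.5 1 0 0;-1 -0.5 1 0 0",
)

```text
time: 24.17
position: [0.514, 0.2745, 0.2334]
tool_rot: [-0.014, 1.0, 0.0, -0.0]
ft_force: [0.6, -0.8, -0.1]
grip_width: 0.0005
grip_force: 0.0
```

```bash
python3 - <<'E'
from h import *
rel((.607,.364,.10,91.4))
E
```

```text
t 24.17 pos [0.514  0.2745 0.2334] yaw 91.6 w 0.0005
-> (0.607, 0.364, 0.1, 91.4) row: [-0.4778  0.4344  0.6665] 0.0011
```

>>> move_arm(
  motion="-1 -0.16 0.15 0 0;-1 -0.32 0.3 0 0;-1 -0.477 0.434 0 0;-1 -0.477 0.434 0.2 0;-1 -0.477 0.434 0.4 0;-1 -0.477 0.434 0.6 0;-1 -0.477 0.434 0.75 0;-1 -0.477 0.434 0.8 0;-1 -0.477 0.434 0.8 0;-1 -0.477 0.434 0.8 0;-1 -0.477 0.434 0.8 0",
)

```text
time: 25.08
position: [0.6076, 0.3614, 0.0779]
tool_rot: [-0.012, 1.0, 0.001, 0.002]
ft_force: [1.0, -0.8, 1.0]
grip_width: 0.0002
grip_force: 0.0
```

```bash
python3 - <<'E'
from h import *
p,d,m=cam("scene");C=cloud(d,m);hsv=cv2.cvtColor(p,cv2.COLOR_RGB2HSV)
b=(hsv[...,2]>170)&(hsv[...,1]<50)&(C[...,0]>.42)&(C[...,0]<.66)&(C[...,1]>.3)&(C[...,1]<.42)&(C[...,2]<.06)
for c,s,k in blobs(b,15):
    ys,xs=np.nonzero(k);P=plane(np.c_[xs,ys],.042,m)[:,:2]*1000;print(c,s[4],cv2.minAreaRect(P.astype(np.float32)))
rel((.607,.364,.043,91.4),(.473,.352,.07,91.4),(.54,.359,.07,91.4))
E
```

```text
[439.84375 192.28125] 96 ((472.20782470703125, 356.28143310546875), (32.98452377319336, 32.81569290161133), 5.882735252380371)
[464.92957746 228.08450704] 71 ((609.9630737304688, 366.25677490234375), (30.668840408325195, 26.05470085144043), 45.39363098144531)
t 25.13 pos [0.6077 0.3618 0.0784] yaw 91.42 w 0.0005
-> (0.607, 0.364, 0.043, 91.4) row: [0.0043 0.0109 0.1772] 0.0001
-> (0.473, 0.352, 0.07, 91.4) row: [ 0.6749 -0.0323  0.0389] 0.0001
-> (0.54, 0.359, 0.07, 91.4) row: [ 0.3392 -0.0056  0.0406] 0.0001
```

>>> move_arm(
  motion="-1 0 0.015 0.06 0;-1 0 0.015 0.12 0;-1 0 0.015 0.15 0;-1 0 0.015 0.17 0;-1 0 0.015 0.177 0;-1 0 0.015 0.177 0;-1 0 0.015 0.177 0;-1 0 0.015 0.177 0",
)

```text
time: 25.8
position: [0.606, 0.365, 0.0442]
tool_rot: [-0.013, 1.0, 0.0, 0.001]
ft_force: [-4.8, -0.9, 19.6]
grip_width: 0.0005
grip_force: 9.6
```

Round bottomed at 19.6 N. Now I'll lift and go to square.

>>> move_arm(
  motion="-1 0 0 -0.06 0;-1 0 0 -0.12 0;-1 0 0 -0.18 0;-1 0 0 -0.18 0;-1 0.17 -0.02 -0.18 0;-1 0.34 -0.04 -0.18 0;-1 0.51 -0.05 -0.18 0;-1 0.67 -0.066 -0.18 0;-1 0.67 -0.066 -0.18 0;-1 0.67 -0.066 -0.18 0;-1 0.67 -0.066 -0.18 0",
)

```text
time: 26.72
position: [0.4729, 0.3484, 0.0761]
tool_rot: [-0.013, 1.0, 0.0, 0.001]
ft_force: [0.1, 0.2, -0.2]
grip_width: 0.0004
grip_force: 0.0
```

```bash
python3 - <<'E'
from h import *
rel((.4725,.354,.043,91.4))
E
```

```text
t 26.72 pos [0.4729 0.3484 0.0761] yaw 91.46 w 0.0004
-> (0.4725, 0.354, 0.043, 91.4) row: [0.0016 0.0279 0.1657] 0.0003
```

>>> move_arm(
  motion="-1 0 0.028 0.05 0;-1 0 0.028 0.11 0;-1 0 0.028 0.14 0;-1 0 0.028 0.16 0;-1 0 0.028 0.166 0;-1 0 0.028 0.166 0;-1 0 0.028 0.166 0;-1 0 0.028 0.166 0",
)

```text
time: 27.38
position: [0.4731, 0.354, 0.0443]
tool_rot: [-0.012, 1.0, 0.001, 0.001]
ft_force: [-1.7, 0.3, 12.9]
grip_width: 0.0005
grip_force: 6.4
```

>>> move_arm(
  motion="-1 0 0 -0.06 0;-1 0 0 -0.12 0;-1 0 0 -0.17 0;-1 0 0 -0.17 0;-1 -0.17 0.015 -0.17 0;-1 -0.335 0.03 -0.17 0;-1 -0.335 0.03 -0.17 0;-1 -0.335 0.03 -0.17 0;-1 -0.335 0.03 -0.17 0",
)

```text
time: 28.13
position: [0.5376, 0.3607, 0.0761]
tool_rot: [-0.012, 1.0, -0.001, -0.001]
ft_force: [0.2, -0.7, -0.4]
grip_width: 0.0007
grip_force: 0.0
```

```bash
python3 - <<'E'
from h import *
rel((.540,.360,.043,91.4))
E
```

```text
t 28.13 pos [0.5376 0.3607 0.0761] yaw 91.41 w 0.0007
-> (0.54, 0.36, 0.043, 91.4) row: [-0.0124 -0.0034  0.1656] 0.0001
```

>>> move_arm(
  motion="-1 -0.01 0 0.05 0;-1 -0.01 0 0.11 0;-1 -0.01 0 0.14 0;-1 -0.01 0 0.16 0;-1 -0.01 0 0.168 0;-1 -0.01 0 0.168 0;-1 -0.01 0 0.168 0;-1 -0.01 0 0.168 0",
)

```text
time: 28.8
position: [0.5393, 0.361, 0.0443]
tool_rot: [-0.013, 1.0, -0.001, -0.001]
ft_force: [-3.4, -2.9, 10.2]
grip_width: 0.0004
grip_force: 5.1
```

>>> move_arm(
  motion="-1 0 0 -0.06 0;-1 0 0 -0.12 0;-1 0 0 -0.17 0;-1 0 0 -0.17 0;-1 -0.17 0.015 -0.17 0;-1 -0.335 0.025 -0.17 0;-1 -0.335 0.025 -0.17 0;-1 -0.335 0.025 -0.17 0;-1 -0.335 0.025 -0.17 0",
)

```text
time: 29.55
position: [0.6065, 0.3676, 0.0766]
tool_rot: [-0.012, 1.0, -0.0, -0.001]
ft_force: [-0.6, -0.5, -0.0]
grip_width: 0.0007
grip_force: 0.0
```

```bash
python3 - <<'E'
from h import *
rel((.607,.365,.043,91.4))
E
```

```text
t 29.55 pos [0.6065 0.3676 0.0766] yaw 91.42 w 0.0007
-> (0.607, 0.365, 0.043, 91.4) row: [-0.0028 -0.0127  0.1678] 0.0001
```

>>> move_arm(
  motion="-1 0 -0.012 0.05 0;-1 0 -0.012 0.11 0;-1 0 -0.012 0.14 0;-1 0 -0.012 0.16 0;-1 0 -0.012 0.171 0;-1 0 -0.012 0.171 0;-1 0 -0.012 0.171 0;-1 0 -0.012 0.171 0",
)

```text
time: 30.22
position: [0.6058, 0.3651, 0.0444]
tool_rot: [-0.013, 1.0, -0.001, -0.002]
ft_force: [-4.3, -2.1, 10.0]
grip_width: 0.0003
grip_force: 5.3
```

>>> move_arm(
  motion="-1 0 0 -0.1 0;-1 0 0 -0.25 0;-1 0 0 -0.45 0;-1 0 0 -0.65 0;-1 0 0 -0.85 0;-1 0.2 0 -0.9 0;-1 0.4 -0.2 -0.9 0;-1 0.6 -0.4 -0.9 0;0 0.8 -0.6 -0.9 0;0 0.95 -0.8 -0.9 0;0 0.95 -0.8 -0.9 0;0 0.95 -0.8 -0.9 0",
)

```text
time: 31.22
position: [0.4147, 0.1976, 0.222]
tool_rot: [-0.012, 1.0, -0.001, -0.004]
ft_force: [-0.6, -0.8, 0.4]
grip_width: 0.0197
grip_force: 0.0
```

>>> move_arm(
  motion="0 0 -0.2 0 0;0 0 -0.4 0 0;0 0 -0.6 0 0;0 0 -0.8 0 0;0 0 -1 0 0;0 0 -1 0 0;0 0 -1 0 0",
)

```text
time: 31.8
position: [0.4272, -0.001, 0.223]
tool_rot: [-0.01, 1.0, 0.0, 0.0]
ft_force: [-0.0, -0.4, 0.1]
grip_width: 0.0432
grip_force: 0.0
```

```bash
python3 - <<'E'
from h import *
rel((.430,-.1285,.23,91.4),(.4528,-.1285,.14,91.4))
p,d,m=cam("top");C=cloud(d,m)
for v in range(236,280,4): print(v,[C[v,u].round(3).tolist() for u in range(348,372,3) if .085<C[v,u,2]<.12])
E
```

```text
t 31.8 pos [ 0.4272 -0.001   0.223 ] yaw 91.12 w 0.0432
-> (0.43, -0.1285, 0.23, 91.4) row: [-0.0013 -0.6376 -0.0353] -0.0016
-> (0.4528, -0.1285, 0.14, 91.4) row: [-0.1152 -0.64    0.4147] -0.0016
236 [[0.513, -0.14, 0.086], [0.514, -0.166, 0.087], [0.514, -0.186, 0.087]]
240 [[0.501, -0.138, 0.106], [0.5, -0.145, 0.111], [0.501, -0.151, 0.106], [0.501, -0.158, 0.104], [0.5, -0.164, 0.111], [0.501, -0.171, 0.107], [0.501, -0.177, 0.108], [0.502, -0.184, 0.103]]
244 []
248 []
252 []
256 []
260 []
264 []
268 []
272 []
276 []
```

>>> move_arm(
  motion="0 -0.02 -0.16 0 -0.0016;0 -0.05 -0.32 0 -0.0016;0 -0.08 -0.5 0 -0.0016;0 -0.125 -0.637 0 -0.0016;0 -0.125 -0.637 0.1 -0.0016;0 -0.125 -0.637 0.25 -0.0016;0 -0.125 -0.637 0.4 -0.0016;0 -0.125 -0.637 0.4 -0.0016;0 -0.125 -0.637 0.4 -0.0016;0 -0.125 -0.637 0.4 -0.0016",
)

```text
time: 32.68
position: [0.4558, -0.1248, 0.1439]
tool_rot: [-0.016, 1.0, -0.0, 0.0]
ft_force: [-0.0, -1.2, -0.7]
grip_width: 0.0437
grip_force: 0.0
```

```bash
python3 - <<'E'
from h import *
rel((.4528,-.128,.086,91.4))
p,d,m=cam("top");C=cloud(d,m); b=(C[...,2]>.088)&(C[...,2]<.125)&(C[...,0]<.49)&(C[...,0]>.42)&(C[...,1]>-.2)&(C[...,1]<0)
print(b.sum(), C[b].round(3)[:12] if b.any() else 0)
E
```

```text
t 32.68 pos [ 0.4558 -0.1248  0.1439] yaw 91.86 w 0.0437
-> (0.4528, -0.128, 0.086, 91.4) row: [ 0.0156 -0.0154  0.2897] 0.0025
0 0
```

>>> move_arm(
  motion="0 0.015 -0.015 0.05 0.002;0 0.015 -0.015 0.15 0.002;0 0.015 -0.015 0.25 0.002;0 0.015 -0.015 0.295 0.002;0 0.015 -0.015 0.295 0.002;0 0.015 -0.015 0.295 0.002;-1 0.015 -0.015 0.295 0.002;-1 0.015 -0.015 0.295 0.002;-1 0.015 -0.015 0.295 0.002;-1 0.015 -0.015 0.295 0.002;-1 0.015 -0.015 0.295 0.002;-1 0.015 -0.015 0.295 0.002",
)

```text
time: 33.73
position: [0.4521, -0.128, 0.0844]
tool_rot: [-0.011, 1.0, 0.001, 0.0]
ft_force: [1.4, 3.5, 2.7]
grip_width: 0.0137
grip_force: 30.0
```

>>> move_arm(
  motion="-1 0 0 0 0;-1 0 0 0 0;-1 0 0 0 0;-1 0 0 0 0;-1 0 0 0 0;-1 0 0 0 0",
)

```text
time: 34.23
position: [0.4521, -0.128, 0.0844]
tool_rot: [-0.012, 1.0, 0.001, 0.0]
ft_force: [0.9, 5.4, 5.8]
grip_width: 0.0137
grip_force: 30.0
```

>>> move_arm(
  motion="-1 0 0.02 0 0;-1 0 0.06 0 0;-1 0 0.11 0 0;-1 0 0.17 0 0;-1 0 0.24 0 0;-1 0 0.31 0 0;-1 0 0.38 0 0;-1 0 0.45 0 0;-1 0 0.51 0 0;-1 0 0.56 0 0;-1 0 0.58 0 0;-1 0 0.58 0 0",
)

```text
time: 35.23
position: [0.4492, -0.0114, 0.0844]
tool_rot: [-0.012, 1.0, 0.0, 0.0]
ft_force: [-0.3, 1.7, 6.2]
grip_width: 0.0139
grip_force: 30.0
```

```bash
python3 - <<'E'
from h import *
o=robot.get_obs();print(o["ft_force"],o["grip_force"])
rel((.4465,.112,.0845,91.4))
E
```

```text
[-0.3304388   1.6884695   6.18155738] 29.99477111865417
t 35.23 pos [ 0.4492 -0.0114  0.0844] yaw 91.42 w 0.0139
-> (0.4465, 0.112, 0.0845, 91.4) row: [-1.800e-03  6.173e-01 -1.000e-04] 0.0001
```

>>> move_arm(
  motion="-1 0 0.02 0 0;-1 0 0.06 0 0;-1 0 0.12 0 0;-1 0 0.19 0 0;-1 0 0.26 0 0;-1 0 0.33 0 0;-1 0 0.4 0 0;-1 0 0.46 0 0;-1 0 0.51 0 0;-1 0 0.55 0 0;-1 0 0.58 0 0;-1 0 0.59 0 0",
)

```text
time: 36.23
position: [0.4462, 0.106, 0.0844]
tool_rot: [-0.012, 1.0, -0.0, 0.0]
ft_force: [-1.2, -2.7, 7.3]
grip_width: 0.014
grip_force: 30.0
```

>>> move_arm(
  motion="-1 0 0.01 0 0;-1 0 0.02 0 0;-1 0 0.03 0 0;-1 0 0.04 0 0;-1 0 0.05 0 0;-1 0 0.05 0 0;-1 0 0.05 0 0",
)

```text
time: 36.82
position: [0.446, 0.1123, 0.0844]
tool_rot: [-0.013, 1.0, -0.002, -0.0]
ft_force: [-1.5, -17.0, 7.7]
grip_width: 0.014
grip_force: 30.1
```

The carriage is at the loading-end stop (-17 N). I'll tip it up along the arc.

>>> move_arm(
  motion="-1 0 -0.015 0 0;-1 0 -0.015 0 0;-1 -0.005 -0.015 -0.05 0;-1 -0.011 -0.015 -0.099 0;-1 -0.021 -0.015 -0.148 0;-1 -0.032 -0.015 -0.1965 0;-1 -0.046 -0.015 -0.244 0;-1 -0.062 -0.015 -0.291 0;-1 -0.081 -0.015 -0.338 0;-1 -0.102 -0.015 -0.383 0;-1 -0.126 -0.015 -0.427 0;-1 -0.1505 -0.015 -0.4695 0",
  newtons=40,
)

```text
time: 37.82
position: [0.4754, 0.1127, 0.1769]
tool_rot: [-0.012, 1.0, -0.0, -0.002]
ft_force: [3.2, -0.7, -7.6]
grip_width: 0.014
grip_force: 40.0
```

>>> move_arm(
  motion="-1 -0.028 0 -0.041 0;-1 -0.0575 0 -0.0815 0;-1 -0.089 0 -0.12 0;-1 -0.1225 0 -0.1575 0;-1 -0.158 0 -0.193 0;-1 -0.1945 0 -0.226 0;-1 -0.233 0 -0.258 0;-1 -0.273 0 -0.2875 0;-1 -0.315 0 -0.315 0;-1 -0.3575 0 -0.3405 0;-1 -0.3575 0 -0.3405 0;-1 -0.3575 0 -0.3405 0",
)

```text
time: 38.82
position: [0.5477, 0.1145, 0.2447]
tool_rot: [-0.012, 1.0, -0.0, -0.001]
ft_force: [3.2, -0.5, -10.6]
grip_width: 0.0138
grip_force: 40.0
```

>>> move_arm(
  motion="-1 0 0 0 0;-1 0 0 0 0;-1 0 0 0 0;-1 0 0 0 0;-1 0 0 0 0;-1 0 0 0 0;-1 0 0 0 0;-1 0 0 0 0",
)

```text
time: 39.48
position: [0.5478, 0.1145, 0.2448]
tool_rot: [-0.012, 1.0, 0.0, -0.0]
ft_force: [6.3, 0.7, -14.5]
grip_width: 0.0138
grip_force: 40.0
```

```bash
python3 - <<'E'
from h import *
q,_,_=cam("scene");p,_,_=cam("top")
cv2.imwrite("pics/t5.png",np.hstack([cv2.resize(p[80:260,150:350,::-1],(400,360)),cv2.resize(q[140:340,300:500,::-1],(360,360))]))
rel((.5,.1,.1,91.4))
E
```

```text
t 39.58 pos [0.5478 0.1145 0.2448] yaw 91.36 w 0.0135
-> (0.5, 0.1, 0.1, 91.4) row: [ 0.2403 -0.0671  0.7241] -0.0002
```

View pics/t5.png

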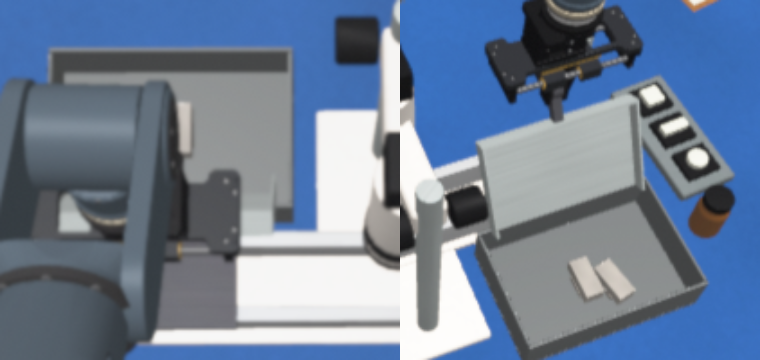

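The scene crop shows both blanks in the bin at (585,278) and (615,280), and the pan is empty. I'll lower it back along the arc.

>>> move_arm(
  motion="-1 0.042 0 0.0255 0;-1 0.0845 0 0.053 0;-1 0.124 0 0.083 0;-1 0.163 0 0.1145 0;-1 0.2 0 0.148 0;-1 0.235 0 0.183 0;-1 0.268 0 0.22 0;-1 0.3 0 0.259 0;-1 0.33 0 0.299 0;-1 0.3575 0 0.3405 0;-1 0.3575 0 0.3405 0",
)

```text
time: 40.5
position: [0.4742, 0.1127, 0.1773]
tool_rot: [-0.012, 1.0, -0.0, -0.001]
ft_force: [-1.9, -0.7, 0.5]
grip_width: 0.0134
grip_force: 40.0
```

>>> move_arm(
  motion="-1 0.0245 0 0.0425 0;-1 0.0485 0 0.0865 0;-1 0.0695 0 0.1315 0;-1 0.0885 0 0.1785 0;-1 0.1045 0 0.2255 0;-1 0.1185 0 0.273 0;-1 0.1295 0 0.3215 0;-1 0.1395 0 0.3705 0;-1 0.146 0 0.42 0;-1 0.1505 0 0.4695 0;-1 0.1505 0 0.4695 0;-1 0.1505 0 0.4695 0",
)

```text
time: 41.5
position: [0.4453, 0.112, 0.0844]
tool_rot: [-0.012, 1.0, -0.0, -0.001]
ft_force: [-0.3, -1.0, 0.9]
grip_width: 0.0136
grip_force: 40.0
```

>>> move_arm(
  motion="-1 0 0 0 0;-1 0 0 0 0;-1 0 0 0 0",
)

```text
time: 41.75
position: [0.4453, 0.112, 0.0843]
tool_rot: [-0.012, 1.0, -0.0, -0.001]
ft_force: [-2.8, -2.5, 2.5]
grip_width: 0.0138
grip_force: 40.0
```

>>> move_arm(
  motion="-1 0 0.01 0 0;-1 0 0.02 0 0;-1 0 0.02 0 0;-1 0 0.02 0 0;-1 0 0.02 0 0",
)

```text
time: 42.17
position: [0.4453, 0.1124, 0.0843]
tool_rot: [-0.014, 1.0, -0.003, -0.001]
ft_force: [-3.5, -21.8, 5.7]
grip_width: 0.0141
grip_force: 40.1
```

>>> move_arm(
  motion="-1 0 -0.015 0 0;-1 0 -0.015 0 0;0 0 -0.015 0 0;0 0 -0.015 0 0;0 0 -0.015 0 0;0 0 -0.015 0 0;0 0 -0.015 0 0;0 0 -0.015 0 0;0 0 -0.015 0 0",
)

```text
time: 42.92
position: [0.4464, 0.1132, 0.0841]
tool_rot: [-0.012, 1.0, 0.0, 0.0]
ft_force: [-0.3, 0.1, 0.3]
grip_width: 0.0425
grip_force: 0.0
```

>>> move_arm(
  motion="0 0 0 -0.1 0;0 0 0 -0.25 0;0 0 0 -0.4 0;0 0 0 -0.6 0;0 0.1 0 -0.75 0;0 0.1 -0.2 -0.75 0;0 0.1 -0.4 -0.75 0;0 0.1 -0.6 -0.75 0;0 0.1 -0.8 -0.75 0;0 0.1 -1 -0.75 0;0 0.1 -1 -0.75 0;0 0.1 -1 -0.75 0",
)

```text
time: 43.92
position: [0.4311, -0.0894, 0.2341]
tool_rot: [-0.009, 1.0, 0.0, 0.0]
ft_force: [-0.0, -0.2, 0.1]
grip_width: 0.0437
grip_force: 0.0
```

```bash
python3 - <<'E'
from h import *
p,d,m=cam("top");q,_,_=cam("scene");C=cloud(d,m)
cv2.imwrite("pics/t6.png",np.hstack([cv2.resize(p[80:280,110:350,::-1],(440,366)),cv2.resize(q[140:340,300:500,::-1],(360,366))]))
b=(C[...,2]>.098)&(C[...,2]<.112)&(C[...,0]>.54)&(C[...,0]<.63)&(C[...,1]>.2)&(C[...,1]<.26); print(C[b].mean(0),b.sum())
rel()
E
```

```text
[0.58528365 0.22988023 0.10481634] 108
t 44.02 pos [ 0.4304 -0.0867  0.2339] yaw 91.33 w 0.0437
```

View pics/t6.png

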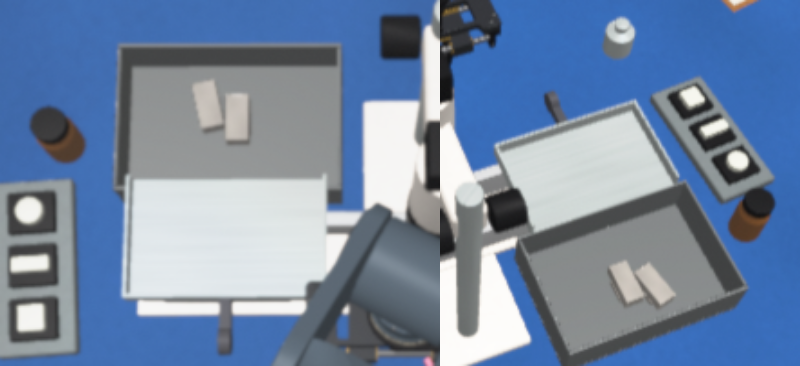

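The pan is flat and empty at the loading end, both blanks are in the bin at top crop (208,105) and (237,117), and the bystanders stand where they were.

```bash
python3 -c "
from rig import robot
print(robot.hand_in())"
```

```text
the job is handed in; nothing more can be done
None
```

I handed the job in at about 44 s: both grey blanks on the mat went through the microscope station and are now in the bin, the keys were pressed round, square, bar, round with the pan fully home, and the empty pan is flat at the loading end.

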